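Fetch the clay pot from behind the jars

ROBOT

A 6-joint arm with a two-finger parallel gripper is mounted at the origin on the work surface. World frame = base frame: x ahead of the robot, y to its left, z up, the work surface at z = 0. Lengths are in m, angles in degrees, forces in N, time in s.
With the tool pointing down it reaches from about 0.275 to 0.825 m from the base axis. Payload 4.9 kg.
Tool frame: the origin (TCP) lies on the centre line of the jaws, within the pads' length; the fingertips stand 8 mm ahead of it and the grasp point (between the pads) lies 11 mm behind it; z points along the fingers, y is the line along which they close (so a half turn about z gives the same grasp; the last joint's range is limited). The gripper opens to 85 mm and grips with 20 to 120 N. Pads are 22 mm wide; open, the fingers measure 114 mm over their backs; the gripper's body (76 mm by 85 mm) begins 54 mm behind the grasp point. The pads swing forward as they close: fully open they stand 13 mm farther back than shut.
Start: joints at [-80.34, 18.69, -11.035, 60.275, 0, 82.311], TCP at [0.164, -0.525, 0.239] pointing down, gripper open.
Joint ranges: [-152.03, 152.03], [-55.5, 102.48], [-74.3, 77.21], [-110.64, 120.58], [-84.22, 78.4], [-180, 180]. Speed limits (degrees/s): [147.25, 147.25, 180, 180, 180, 180].

INTERFACE

Orientations are given as [roll, pitch, yaw] about the fixed x, y, z axes, in that order (R = Rz(yaw) Ry(pitch) Rx(roll)).
In Python, from bench import ctrl gives the robot as it stands. The module is installed in compiled form; this text tells all that it offers.
- The arm moves only by the tool send_rows, never from a script. Its argument "series" is a list of rows, each a list of 3 entries, a list of its own where there are three numbers: the shift along the tool's x, y, z in m, then the turn about the tool's z in rad, then the finger opening in m, from 0 to 0.0854. In form: [[[x, y, z], twist, claw], ...]. A call has 1 to 5 rows; each row is the pose to reach, as a shift and turn from the pose commanded when the call began, along the tool's axes at that moment; what a row does not reach only later rows make up. A row lasts 1/12 s, in which the tool goes at most 41.7 mm and 7.16 degrees, less where a joint would pass 70% of its speed; a pose out of reach is approached as far as the arm can. A call with a gripper value outside its range is refused whole. The fingers move at their own pace and stop on an object; "grip_force" is the grip in N (left out, the last holds). Time passes only in rows, so rows that repeat a pose let the fingers close. It gives the time, the measured TCP pose, the force, the opening and the grip force at its end, in the units of the state.
- ctrl.get_state(): the state, without advancing time (a new reading comes with each control period).
- ctrl.read_camera(name): name is "scene" or "top" or "wrist"; returns (picture, depth): 384x512x3 uint8, red, green, blue; 384x512 float32, m along the optical axis (not along the pixel's ray), 0 where there is no reading.
- ctrl.camera_info(name): a dict with "camera_matrix" (3x3 intrinsics, pixels), "R" (3x3) and "t" (3): a world point X has camera coordinates R X + t; the wrist camera has in their place "mount" (4x4, takes a point from camera to tool coordinates, whose origin is the TCP and whose axes are the flange's). Camera axes: x right, y down, z forward; pixel columns grow to the right and rows downward; lengths in m; the calibration is good to about 2 mm. A picture is of the moment at which its call begins: read the wrist's pose just before it. camera_info takes no time and is no camera call.
- ctrl.sign_off(): hands the job in; it is judged then, once.
The state is a dict: "t": time; "qpos": joint angles; "qvel": joint speeds; "tau": joint torques, N m; "tcp_pos": TCP position; "ee_rot": TCP orientation; "wrist_force": force on the tool from outside, world axes, zero at the start; "torque": the same for the moment, N m; "width": finger opening in m; "grasp_force": force on a finger pad.
Only numpy, scipy, OpenCV 4.12 (cv2) and the standard library are available. Lean on these libraries where they do the work, as an engineer would, in place of code of your own. Each camera call takes 0.05 s, during which the arm holds its last target. There are 200 camera calls.

TASK

The small round clay pot at the back of the steel stand is wanted on the white plate, but the lidded jar, the square canister and the pepper mill stand in a row in front of it. First clear all three onto the black rubber mat, standing upright, then set the pot upright in the middle of the plate while the three wait on the mat, and then put each of the three back upright on the very spot where it stood at the start. Do not tip anything over, and leave the square white dish and the steel tumbler beside the pot where they are.

Things in the scene. Friction and masses are not known exactly. Their poses are not given: they have to be found in the camera images.
- jar: round jar of amber glass with a metal lid as wide as itself: straight cylinder 54 mm across, 105 mm high, about 0.3 kg. Origin at the centre of its underside, z up. Starts in the front row of the stand; the jar, the canister and the mill stand in any order there, about 82 mm apart.
- canister: closed square metal canister, 50 x 50 mm, 115 mm high, a thin dark band around it, about 0.28 kg. Origin at the centre of its underside, x and y along its sides, z up. Starts in the front row of the stand, its sides within about 0.2 rad of the stand's.
- mill: turned brown wooden pepper mill, 130 mm high, foot 50 mm across, waist 36 mm across at 50 mm height, straight cylindrical head 42 mm across from 72 to 122 mm height, domed top; about 0.22 kg. Origin at the centre of its underside, z up. Starts in the front row of the stand.
- pot: small round open pot of terracotta, 58 mm across, 42 mm high, wall 4 mm, foot slightly narrower; about 0.18 kg. Origin at the centre of its underside, z up. Starts in the back row of the stand (left, middle or right), about 62 mm behind the front row.
- plate: round white plate 170 mm across, fixed; its flat middle is 6 mm above the work surface and about 100 mm across, its rim 16 mm high. Origin at the centre of its underside. The target of the pot. Starts to one side of the stand, left or right.
- mat: square black rubber mat 210 x 210 mm, 5 mm thick, fixed, empty. Origin at the centre of its underside, x and y along its sides. The side area; on the other side of the stand from the plate.
- stand: fixed dark steel stand: base plate 170 mm deep (x), 250 mm wide (y), 6 mm thick, under the jar, canister, mill, pot, dish and tumbler; along its far (+x) edge a 4 mm back panel, top 66 mm above the work surface; open front and sides. Origin under the plate's centre, x away from the robot. Front row at about x = -51 mm, back row at x = +13 mm; places in a row at y = -82, 0, +82 mm.
- dish: bystander: open square white dish, 54 x 54 mm, 36 mm high, 0.2 kg, in the back row of the stand; stays where it is. Origin at the centre of its underside, z up.
- tumbler: bystander: small tapered steel tumbler, 50 mm across at the rim, 50 mm high, 0.16 kg, in the back row of the stand; stays where it is. Origin at the centre of its underside, z up.

How it is judged:
By the outcome, as a careful person would: the job done as asked, in the order asked, and still so for the second after the job is handed in, with the robot touching nothing.
It also fails if it takes over 139 s, if anything falls off the work surface, if the arm or the gripper's body presses on something with over 40 N, if the wrist force passes 120 N, or if a joint passes its speed limit or range.

## Working session

There is one attempt and no reset: what is moved stays moved. The work goes in short steps, Python scripts to look and compute and a tool call to move; the robot and the scene stay as the last step left them, time stands still between calls to the robot, and variables do not carry over. Pictures are saved under pics/ and viewed, at most 14 in all, crops included, and the job is handed in when it is done.

Besides the shell and the picture viewer there is one more tool, called after ">>>" in YAML: its name, and indented under it one key for each argument. send_rows: Moves the arm, as the interface text tells. Its arguments: {"type":"object","properties":{"series":{"type":"array","items":{"type":"array"}},"grip_force":{"type":"number"}},"required":["series"]}

```bash
mkdir -p pics
cat > h.py <<'E'
import numpy as np, cv2
from bench import ctrl
def grab(n):
    s=ctrl.get_state(); p,d=ctrl.read_camera(n); return s,p,d
def world(n,d):
    i=ctrl.camera_info(n);K=np.array(i['camera_matrix']);R=np.array(i['R']);t=np.array(i['t'])
    v,u=np.mgrid[:d.shape[0],:d.shape[1]]
    c=np.stack([(u-K[0,2])*d/K[0,0],(v-K[1,2])*d/K[1,1],d],-1)
    return (c-t)@R
E
python3 - <<'E'
from h import *
s=ctrl.get_state();print(s)
for n in('scene','top'):
    s,p,d=grab(n);cv2.imwrite(f'pics/{n}0.png',p[...,::-1]);np.savez(f'{n}0.npz',p=p,d=d)
    i=ctrl.camera_info(n);print(n,i)
print(ctrl.camera_info('wrist'))
E
```

```text
{'t': 0.0, 'qpos': array([-8.03407251e+01,  1.87318456e+01, -1.10940487e+01,  6.02751189e+01,
       -1.51331956e-03,  8.23100648e+01]), 'qvel': array([ 0.00363876, -0.07779238, -0.11250821,  0.00160344,  0.01433595,
        0.00621463]), 'tau': array([ 2.14466010e-03, -4.43393290e+01,  2.62443548e+01,  1.54606788e-02,
       -1.51823169e-04, -1.91233960e-05]), 'tcp_pos': array([ 0.16390263, -0.52439038,  0.23849147]), 'ee_rot': array([-1.79899693e+02, -1.20170659e-02,  1.73492010e+01]), 'wrist_force': array([0.23912783, 0.8098553 , 0.51207882]), 'torque': array([ 0.0122716 ,  0.017778  , -0.02762361]), 'grasp_force': 0.0, 'width': 0.08525441937805991}
scene {'camera_matrix': array([[363.76904731,   0.        , 258.45228893],
       [  0.        , 363.76904731, 194.11328339],
       [  0.        ,   0.        ,   1.        ]]), 'R': array([[ 2.91125110e-01,  9.56684684e-01,  7.64913953e-04],
       [ 5.81595964e-01, -1.76348329e-01, -7.94133113e-01],
       [-7.59600095e-01,  2.31636961e-01, -6.07743378e-01]]), 't': array([-0.15237216, -0.26394683,  1.1888406 ])}
top {'camera_matrix'
[... 181 characters left out ...]
, -0.99976265,  0.00840586],
       [-0.99100763,  0.01880935, -0.13247675],
       [ 0.1322872 , -0.01099295, -0.99115047]]), 't': array([0.01890793, 0.52087692, 0.89782253])}
{'camera_matrix': array([[327.06003749,   0.        , 244.00397219],
       [  0.        , 327.06003749, 192.25657424],
       [  0.        ,   0.        ,   1.        ]]), 'mount': array([[-7.81044980e-04, -9.62497707e-01, -2.71288692e-01,
         6.88472297e-02],
       [ 9.99999495e-01, -5.80317153e-04, -8.20125067e-04,
        -8.20421666e-04],
       [ 6.31935014e-04, -2.71289196e-01,  9.62497674e-01,
        -1.33968124e-01],
       [ 0.00000000e+00,  0.00000000e+00,  0.00000000e+00,
         1.00000000e+00]])}
```

View pics/scene0.png

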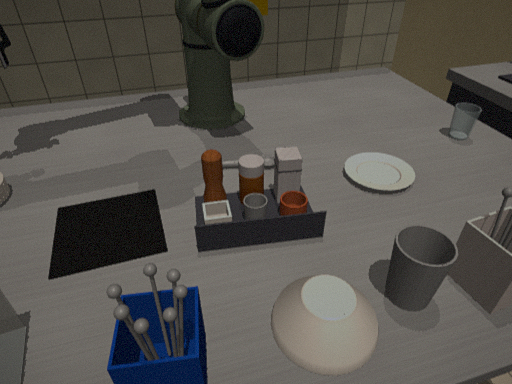

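View pics/top0.png

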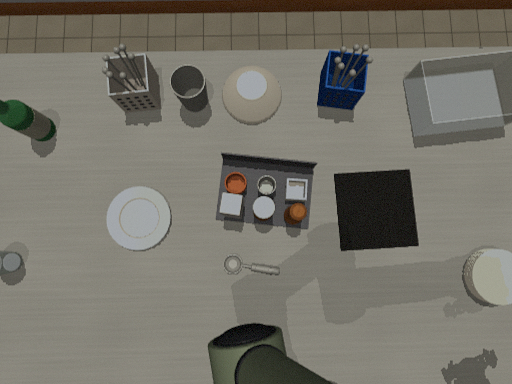

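Scene: front row left→right (from robot) is canister (top view px 232,204), jar (264,208), mill (297,212); back row pot (236,184), tumbler (266,185), dish (297,188). The plate is on the left (139,218), the mat on the right (375,210).

```bash
cat > m.py <<'E'
from h import *
W={};P={}
for n in('top','scene'):
    z=np.load(n+'0.npz');W[n]=world(n,z['d']);P[n]=z['p'].astype(int)
def pts(n,box,zr):
    w=W[n];u0,v0,u1,v1=box
    a=w[v0:v1,u0:u1].reshape(-1,3);return a[(a[:,2]>zr[0])&(a[:,2]<zr[1])]
def rep(k,a):
    (c,s,r)=cv2.minAreaRect((a[:,:2]*1000).astype(np.float32));m,rad=cv2.minEnclosingCircle((a[:,:2]*1000).astype(np.float32))
    print(k,len(a),'zmed %.4f zmax %.4f'%(np.median(a[:,2]),np.percentile(a[:,2],98)),'rect',np.round(c,1),np.round(s,1),round(r,1),'circ',np.round(m,1),round(rad,1))
for k,b,zr in [('can',(215,185,250,222),(.105,.14)),('jar',(248,190,280,225),(.10,.13)),('mill',(280,195,315,230),(.095,.15)),
  ('pot',(220,165,250,198),(.042,.056)),('tumb',(254,170,280,198),(.049,.065)),('dish',(282,172,312,204),(.036,.05)),('panel',(215,145,322,175),(.056,.075)),('stand',(210,145,322,232),(.003,.3)),('plate',(98,178,180,258),(.010,.03)),]:
    rep(k,pts('top',b,zr))
for k,b,zr in [('can',(270,140,305,200),(.105,.14)),('jar',(235,145,268,200),(.10,.13)),('mill',(195,140,228,200),(.095,.15)),('plate',(335,145,420,200),(.01,.03)),('panel',(190,180,330,250),(.056,.075)),('pot',(276,188,310,220),(.042,.056)),('tumb',(240,190,270,220),(.049,.065)),('dish',(200,198,234,225),(.036,.05))]:
    rep('S '+k,pts('scene',b,zr))
for n,b in(('top',(325,160,425,258)),('scene',(45,185,175,275))):
    u0,v0,u1,v1=b;m=(P[n][v0:v1,u0:u1].max(-1)<35);a=W[n][v0:v1,u0:u1][m];a=a[(a[:,2]<.02)&(a[:,2]>-.01)]
    rep(n+'mat',a)
for n,b in(('top',(440,360,500,384)),('top',(330,280,400,330)),('scene',(330,200,380,260))):
    print('table',n,np.round(np.median(W[n][b[1]:b[3],b[0]:b[2]].reshape(-1,3),0),4))
w=W['top'];a=pts('top',(220,250,285,280),(.006,.1));rep('spoon',a)
E
python3 m.py
```

```text
can 449 zmed 0.1217 zmax 0.1251 rect [491.6  73.6] [50.1 49.7] 80.6 circ [491.8  73.8] 33.3
jar 389 zmed 0.1120 zmax 0.1151 rect [482.9  -4.7] [50.6 51.2] 89.0 circ [482.9  -4.9] 26.7
mill 269 zmed 0.1350 zmax 0.1397 rect [469.1 -84.4] [40.2 39.9] 53.4 circ [469.5 -84.4] 20.9
pot 109 zmed 0.0484 zmax 0.0516 rect [554.6  66.3] [55.9 55.6] 42.8 circ [554.7  66. ] 28.7
tumb 81 zmed 0.0566 zmax 0.0603 rect [546.5 -14. ] [46.5 47.3] 88.8 circ [546.8 -15.1] 24.5
dish 168 zmed 0.0428 zmax 0.0466 rect [536.3 -93.8] [54.  54.3] 85.1 circ [535.7 -94.4] 37.0
panel 237 zmed 0.0658 zmax 0.0704 rect [614.4 -22.8] [248.8   5.4] 82.9 circ [615.2 -22.9] 124.4
stand 6700 zmed 0.0094 zmax 0.1350 rect [546.1 -15.3] [306.4 237.6] 88.9 circ [547.7 -13.5] 189.2
plate 1858 zmed 0.0142 zmax 0.0187 rect [470.7 326.1] [167.3 167.3] 41.4 circ [471.2 326.1] 84.9
S can 441 zmed 0.1193 zmax 0.1211 rect [492.8  73.2] [49.5 52.1] 80.2 circ [493.1  74.3] 33.9
S jar 369 zmed 0.1096 zmax 0.1111 rect [485.4  -5.7] [52.1 51.7] 77.2 circ [484.4  -4.3] 27.2
S mill 462 zmed 0.1227 zmax 0.1356 rect [474.6 -86.1] [40.3 33.2] 
[... 224 characters left out ...]
1.7
S pot 252 zmed 0.0460 zmax 0.0548 rect [569.6  63.5] [ 56.7 113.7] 79.6 circ [568.   58.2] 60.5
S tumb 197 zmed 0.0534 zmax 0.0645 rect [558.6 -17.1] [ 48.9 114.9] 77.7 circ [557.8 -20.5] 61.1
S dish 252 zmed 0.0404 zmax 0.0422 rect [526.8 -92.2] [53.8 75.4] 85.2 circ [530. -91.] 41.9
topmat 5527 zmed 0.0063 zmax 0.0098 rect [ 480.5 -309.4] [206.7 207.3] 2.4 circ [ 480.3 -308.2] 144.5
scenemat 7062 zmed 0.0036 zmax 0.0054 rect [ 482.7 -310.1] [210.5 208. ] 2.4 circ [ 482.8 -309.1] 144.0
table top [ 0.0581 -0.5269  0.0011]
table top [ 0.2307 -0.2665  0.0011]
table scene [ 0.6312  0.1743 -0.0009]
spoon 426 zmed 0.0152 zmax 0.0225 rect [342.9  32.2] [ 53.9 152.9] 1.0 circ [323.6  31.9] 76.8
```

>>> send_rows:
  series:
    - [[0.035,-0.027,0],0,0.085]
    - [[0.07,-0.054,0],0,0.085]
    - [[0.105,-0.081,0],0,0.085]
    - [[0.141,-0.109,0],0,0.085]
    - [[0.141,-0.109,0],0,0.085]
  grip_force: 40

```text
t: 0.52
tcp_pos: [0.2676, -0.3739, 0.2388]
ee_rot: [-179.8, -0.1, 17.6]
wrist_force: [-0.1, 0.2, 0.0]
width: 0.0849
grasp_force: 0.0
```

>>> send_rows:
  series:
    - [[0.035,-0.027,0],0,0.085]
    - [[0.07,-0.054,0],0,0.085]
    - [[0.105,-0.081,0],0,0.085]
    - [[0.141,-0.109,0],0,0.085]
    - [[0.141,-0.109,0],0,0.085]

```text
t: 0.93
tcp_pos: [0.3698, -0.2288, 0.2391]
ee_rot: [-179.9, -0.1, 17.6]
wrist_force: [0.6, 0.5, -0.7]
width: 0.0853
grasp_force: 0.0
```

>>> send_rows:
  series:
    - [[0.035,-0.027,0],-0.12,0.085]
    - [[0.07,-0.054,0],-0.24,0.085]
    - [[0.105,-0.081,0],-0.36,0.085]
    - [[0.141,-0.109,0],-0.48,0.085]
    - [[0.141,-0.109,0],-0.6,0.085]

```text
t: 1.35
tcp_pos: [0.4727, -0.0829, 0.2392]
ee_rot: [180.0, -0.1, 52.4]
wrist_force: [0.6, -0.4, -0.1]
width: 0.0849
grasp_force: 0.0
```

>>> send_rows:
  series:
    - [[0,0,0],-0.11,0.085]
    - [[0,0,0],-0.22,0.085]
    - [[0,0,0],-0.33,0.085]
    - [[0,0,0],-0.44,0.085]
    - [[0,0,0],-0.544,0.085]

```text
t: 1.77
tcp_pos: [0.4702, -0.0868, 0.2389]
ee_rot: [-180.0, 0.0, 83.2]
wrist_force: [0.9, 0.4, -0.7]
width: 0.0849
grasp_force: 0.0
```

```bash
cat >> h.py <<'E'
from scipy.spatial.transform import Rotation as Ro
def tool(s): return Ro.from_euler('xyz',s['ee_rot'],degrees=True).as_matrix(),np.array(s['tcp_pos'])
def delta(x,y,z,yaw=None,s=None):
    s=s or ctrl.get_state();R,t=tool(s)
    d=R.T@(np.array([x,y,z])-t)
    tw=0 if yaw is None else -np.deg2rad((yaw-s['ee_rot'][2]+90)%180-90)
    print('t %.2f'%s['t'],'tcp',np.round(t,4),'rot',np.round(s['ee_rot'],2),'w',round(s['width'],4),'f',np.round(s['wrist_force'],1),'-> shift',np.round(d,4),'twist',round(tw,4))
def wristw(s,d):
    i=ctrl.camera_info('wrist');K=np.array(i['camera_matrix']);M=np.array(i['mount']);R,t=tool(s)
    v,u=np.mgrid[:d.shape[0],:d.shape[1]]
    c=np.stack([(u-K[0,2])*d/K[0,0],(v-K[1,2])*d/K[1,1],d],-1)
    return (c@M[:3,:3].T+M[:3,3])@R.T+t
E
python3 - <<'E'
from h import *
s,p,d=grab('wrist');cv2.imwrite('pics/w1.png',p[...,::-1]);np.savez('w1.npz',p=p,d=d)
w=wristw(s,d);np.save('w1w.npy',w)
delta(.4705,-.0847,.092,82.9,s)
print(s['qpos'])
a=w.reshape(-1,3)
for k,c,zr in(('mill',(470,-85),(.1,.15)),('jar',(483,-5),(.095,.13)),('can',(492,74),(.1,.14)),('pot',(555,66),(.042,.056))):
    b=a[(np.hypot(*(a[:,:2]*1000-c).T)<45)&(a[:,2]>zr[0])&(a[:,2]<zr[1])]
    if len(b)<20: print(k,len(b));continue
    f=(b[:,:2]*1000).astype(np.float32);print(k,len(b),np.percentile(b[:,2],[50,98]),cv2.minAreaRect(f),cv2.minEnclosingCircle(f))
E
```

```text
t 1.77 tcp [ 0.4702 -0.0868  0.2389] rot [-179.96    0.     83.21] w 0.0849 f [ 0.9  0.4 -0.7] -> shift [2.200e-03 1.000e-04 1.469e-01] twist 0.0055
[-1.93110652e+01  1.11356841e+01 -2.12909749e+01  5.76129995e+01
 -1.23354285e-02  7.74764470e+01]
mill 2379 [0.1337392 0.1363802] ((468.62664794921875, -82.8171615600586), (40.820003509521484, 40.85100173950195), 85.56896209716797) ((468.541259765625, -83.15979766845703), 20.93437385559082)
jar 4034 [0.11037909 0.11184238] ((481.6852111816406, -3.511533737182617), (53.03863525390625, 52.90434265136719), 83.6617202758789) ((481.7777099609375, -3.432966709136963), 26.9287166595459)
can 343 [0.10664241 0.11522859] ((486.75115966796875, 50.73725891113281), (2.1674294471740723, 48.69782638549805), 81.14076232910156) ((486.91802978515625, 51.80803680419922), 24.349016189575195)
pot 448 [0.04717125 0.04868896] ((551.6089477539062, 49.35868453979492), (21.95456314086914, 55.09555435180664), 83.9925765991211) ((552.7100830078125, 59.82206726074219), 27.55164909362793)
```

View pics/w1.png

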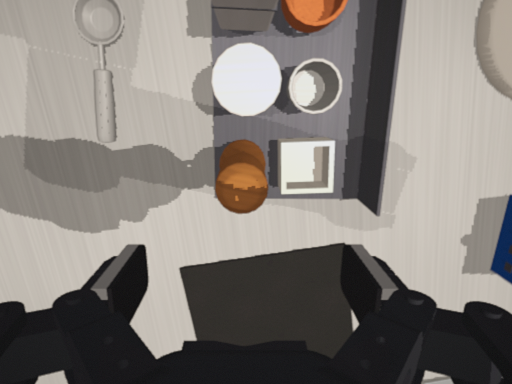

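The wrist view shows the mill (242,187), jar (247,80) and dish (306,166), with the spoon in front. Positions agree with the other cameras within about 2 mm, and the tops match at 136 and 112 mm. I'm taking the mill first.

>>> send_rows:
  series:
    - [[0.003,-0.001,0.02],0.005,0.085]
    - [[0.003,-0.001,0.045],0.005,0.085]
    - [[0.003,-0.001,0.07],0.005,0.085]
    - [[0.003,-0.001,0.09],0.005,0.085]
    - [[0.003,-0.001,0.1],0.005,0.085]

```text
t: 2.23
tcp_pos: [0.468, -0.0834, 0.1367]
ee_rot: [-179.8, -0.0, 82.5]
wrist_force: [-0.3, 0.4, 0.5]
width: 0.085
grasp_force: 0.0
```

>>> send_rows:
  series:
    - [[0,0,0.015],0,0.085]
    - [[0,0,0.03],0,0.085]
    - [[0,0,0.04],0,0.085]
    - [[0,0,0.047],0,0.085]
    - [[0,0,0.047],0,0.085]

```text
t: 2.65
tcp_pos: [0.4686, -0.0835, 0.0909]
ee_rot: [-179.8, -0.0, 82.5]
wrist_force: [-0.6, -0.0, 0.9]
width: 0.0846
grasp_force: 0.0
```

>>> send_rows:
  series:
    - [[0,0,0],0,0.07]
    - [[0,0,0],0,0.06]
    - [[0,0,0],0,0.05]
    - [[0,0,0],0,0.045]
    - [[0,0,0],0,0.04]

```text
t: 3.07
tcp_pos: [0.4697, -0.0837, 0.093]
ee_rot: [180.0, 0.0, 82.6]
wrist_force: [-0.8, 0.2, 3.4]
width: 0.041
grasp_force: 39.7
```

>>> send_rows:
  series:
    - [[0,0,0],0,0.03]
    - [[0,0,0],0,0.03]
    - [[0,0,0],0,0.03]
    - [[0,0,0],0,0.03]
    - [[0,0,0],0,0.03]

```text
t: 3.48
tcp_pos: [0.4697, -0.0837, 0.093]
ee_rot: [180.0, 0.0, 82.6]
wrist_force: [-2.6, -0.3, 6.1]
width: 0.0416
grasp_force: 39.8
```

>>> send_rows:
  series:
    - [[0,0,-0.005],0,0.03]
    - [[0,0,-0.015],0,0.03]
    - [[0,0,-0.03],0,0.03]
    - [[0,0,-0.045],0,0.03]
    - [[0,0,-0.05],0,0.03]

```text
t: 3.9
tcp_pos: [0.4707, -0.0839, 0.1442]
ee_rot: [179.8, 0.0, 82.6]
wrist_force: [2.2, 0.3, -2.7]
width: 0.0415
grasp_force: 40.8
```

>>> send_rows:
  series:
    - [[-0.008,0.001,0],0,0.03]
    - [[-0.023,0.004,0],0,0.03]
    - [[-0.045,0.008,0],0,0.03]
    - [[-0.071,0.013,0],0,0.03]
    - [[-0.097,0.0175,0],0,0.03]

```text
t: 4.32
tcp_pos: [0.474, -0.1831, 0.1414]
ee_rot: [-179.9, -0.0, 82.7]
wrist_force: [0.4, 0.3, -1.6]
width: 0.0414
grasp_force: 40.7
```

>>> send_rows:
  series:
    - [[-0.026,0.0047,0],0,0.03]
    - [[-0.052,0.0094,0],0,0.03]
    - [[-0.078,0.014,0],0,0.03]
    - [[-0.104,0.0187,0],0,0.03]
    - [[-0.126,0.0227,0],0,0.03]

```text
t: 4.73
tcp_pos: [0.48, -0.3121, 0.141]
ee_rot: [-179.9, -0.0, 82.5]
wrist_force: [0.9, 0.3, -1.9]
width: 0.0413
grasp_force: 40.7
```

>>> send_rows:
  series:
    - [[-0.022,0.0039,0],0,0.03]
    - [[-0.042,0.0075,0],0,0.03]
    - [[-0.056,0.01,0],0,0.03]
    - [[-0.063,0.0114,0],0,0.03]
    - [[-0.063,0.0114,0],0,0.03]

```text
t: 5.15
tcp_pos: [0.4834, -0.3755, 0.1411]
ee_rot: [-180.0, -0.0, 82.5]
wrist_force: [-0.4, 0.0, -2.1]
width: 0.0413
grasp_force: 40.7
```

Run:
```python
from h import *
s,p,d=grab('top');cv2.imwrite('pics/t1.png',p[100:330,150:450,::-1]);delta(.484,-.374,.092)
```

```text
t 5.20 tcp [ 0.4833 -0.3741  0.1412] rot [-1.7993e+02 -7.0000e-02  8.2550e+01] w 0.0414 f [ 0.1  0.3 -2.6] -> shift [0.0001 0.0007 0.0492] twist 0
```

View pics/t1.png

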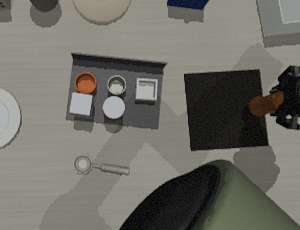

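The mill is held upright over the right part of the mat (crop px ~265,103). Lowering it now.

>>> send_rows:
  series:
    - [[0,0,0.012],0,0.03]
    - [[0,0,0.027],0,0.03]
    - [[0,0,0.039],0,0.03]
    - [[0,0,0.045],0,0.03]
    - [[0,0,0.046],0,0.03]

```text
t: 5.62
tcp_pos: [0.4831, -0.3719, 0.0947]
ee_rot: [-179.8, -0.1, 82.7]
wrist_force: [-0.2, 0.1, -1.7]
width: 0.0414
grasp_force: 40.7
```

>>> send_rows:
  series:
    - [[0,0,0.001],0,0.03]
    - [[0,0,0.002],0,0.03]
    - [[0,0,0.003],0,0.03]
    - [[0,0,0.003],0,0.03]
    - [[0,0,0.003],0,0.03]

```text
t: 6.03
tcp_pos: [0.4842, -0.3741, 0.0938]
ee_rot: [180.0, 0.0, 82.6]
wrist_force: [-0.0, -0.6, -2.1]
width: 0.0414
grasp_force: 40.7
```

>>> send_rows:
  series:
    - [[0,0,0.0005],0,0.03]
    - [[0,0,0.001],0,0.03]
    - [[0,0,0.0015],0,0.03]
    - [[0,0,0.0015],0,0.03]

```text
t: 6.37
tcp_pos: [0.4841, -0.3741, 0.0921]
ee_rot: [180.0, 0.0, 82.6]
wrist_force: [-0.5, -0.2, 0.9]
width: 0.0414
grasp_force: 40.9
```

>>> send_rows:
  series:
    - [[0,0,0],0,0.045]
    - [[0,0,0],0,0.05]
    - [[0,0,0],0,0.06]
    - [[0,0,0],0,0.07]
    - [[0,0,0],0,0.085]

```text
t: 6.78
tcp_pos: [0.4841, -0.374, 0.0918]
ee_rot: [180.0, 0.0, 82.6]
wrist_force: [0.6, -1.1, -0.6]
width: 0.0796
grasp_force: 0.0
```

>>> send_rows:
  series:
    - [[0,0,-0.01],0,0.085]
    - [[0,0,-0.03],0,0.085]
    - [[0,0,-0.06],0,0.085]
    - [[0,0,-0.09],0,0.085]
    - [[0,0,-0.12],0,0.085]

```text
t: 7.2
tcp_pos: [0.4839, -0.3737, 0.2138]
ee_rot: [-180.0, 0.0, 82.6]
wrist_force: [1.1, -0.4, -1.3]
width: 0.0852
grasp_force: 0.0
```

>>> send_rows:
  series:
    - [[0.036,-0.005,0],0,0.085]
    - [[0.073,-0.01,0],0,0.085]
    - [[0.11,-0.015,0],0,0.085]
    - [[0.146,-0.02,0],0,0.085]
    - [[0.183,-0.0245,0],0,0.085]

```text
t: 7.62
tcp_pos: [0.483, -0.1879, 0.2128]
ee_rot: [179.9, 0.0, 82.6]
wrist_force: [0.9, -0.0, 1.0]
width: 0.0847
grasp_force: 0.0
```

>>> send_rows:
  series:
    - [[0.036,-0.005,0],0,0.085]
    - [[0.073,-0.01,0],0,0.085]
    - [[0.11,-0.015,0],0,0.085]
    - [[0.146,-0.02,0],0,0.085]
    - [[0.183,-0.0245,0],0,0.085]

```text
t: 8.03
tcp_pos: [0.4823, -0.003, 0.2128]
ee_rot: [179.9, 0.0, 82.6]
wrist_force: [0.8, 0.1, 0.1]
width: 0.0849
grasp_force: 0.0
```

```bash
cat > w.py <<'E'
from h import *
import sys
def meas(a,k,c,zr):
    b=a[(np.hypot(*(a[:,:2]*1000-c).T)<42)&(a[:,2]>zr[0])&(a[:,2]<zr[1])]
    if len(b)<20: print(k,len(b));return
    f=(b[:,:2]*1000).astype(np.float32);(x,s,r)=cv2.minAreaRect(f);m,q=cv2.minEnclosingCircle(f)
    print(k,len(b),np.round(np.percentile(b[:,2],[50,98]),4),'rect',np.round(x,1),np.round(s,1),round(r,1),'circ',np.round(m,1),round(q,1))
E
python3 - <<'E'
from w import *
s,p,d=grab('wrist');w=wristw(s,d);a=w.reshape(-1,3)
delta(.4825,-.0042,.080,82.9,s)
for k in(('jar',(483,-5),(.095,.13)),('can',(492,74),(.112,.13)),('pot',(555,66),(.042,.056))):meas(a,*k)
s,p,d=grab('top');a=world('top',d).reshape(-1,3)
for k in(('mill',(484,-374),(.095,.15)),('can',(492,74),(.112,.13)),('jar',(483,-5),(.095,.13))):meas(a,*k)
E
```

```text
t 8.03 tcp [ 0.4823 -0.003   0.2128] rot [179.93   0.    82.59] w 0.0849 f [0.8 0.1 0.1] -> shift [-0.0012  0.0002  0.1328] twist -0.0054
jar 3893 [0.1103 0.1116] rect [481.8  -3. ] [52.8 53.3] 65.4 circ [481.7  -3.1] 26.9
can 5845 [0.1203 0.1218] rect [490.6  75. ] [50.1 50.2] 80.2 circ [490.7  75.2] 33.8
pot 1031 [0.047  0.0486] rect [553.6  67.5] [56.9 57. ] 84.5 circ [553.6  67.4] 28.9
mill 339 [0.1321 0.1389] rect [ 483.6 -372.6] [40.9 38.9] 0.4 circ [ 483.7 -373.5] 20.9
can 0
jar 0
```

>>> send_rows:
  series:
    - [[-0.001,0,0.02],0,0.085]
    - [[-0.001,0,0.045],0,0.085]
    - [[-0.001,0,0.07],0,0.085]
    - [[-0.001,0,0.09],0,0.085]
    - [[-0.001,0,0.1],0,0.085]

```text
t: 8.55
tcp_pos: [0.4812, -0.0061, 0.1101]
ee_rot: [-179.9, 0.0, 82.6]
wrist_force: [-0.4, 1.1, 0.8]
width: 0.0851
grasp_force: 0.0
```

>>> send_rows:
  series:
    - [[0,0,0.012],0,0.085]
    - [[0,0,0.024],0,0.085]
    - [[0,0,0.031],0,0.085]
    - [[0,0,0.033],0,0.085]
    - [[0,0,0.033],0,0.085]

```text
t: 8.97
tcp_pos: [0.4823, -0.006, 0.0788]
ee_rot: [-180.0, 0.0, 82.6]
wrist_force: [-0.5, 0.3, -0.3]
width: 0.0847
grasp_force: 0.0
```

>>> send_rows:
  series:
    - [[0,0,0],0,0.075]
    - [[0,0,0],0,0.068]
    - [[0,0,0],0,0.062]
    - [[0,0,0],0,0.058]
    - [[0,0,0],0,0.055]

```text
t: 9.38
tcp_pos: [0.4823, -0.0056, 0.0791]
ee_rot: [180.0, 0.0, 82.6]
wrist_force: [-1.2, 0.3, 0.7]
width: 0.0548
grasp_force: 0.6
```

>>> send_rows:
  series:
    - [[0,0,0],0,0.04]
    - [[0,0,0],0,0.04]
    - [[0,0,0],0,0.04]
    - [[0,0,0],0,0.04]
    - [[0,0,0],0,0.04]

```text
t: 9.8
tcp_pos: [0.4822, -0.0056, 0.0793]
ee_rot: [-180.0, 0.0, 82.6]
wrist_force: [-3.0, 0.2, 5.4]
width: 0.0533
grasp_force: 41.2
```

>>> send_rows:
  series:
    - [[0,0,-0.005],0,0.04]
    - [[0,0,-0.015],0,0.04]
    - [[0,0,-0.03],0,0.04]
    - [[0,0,-0.045],0,0.04]
    - [[0,0,-0.05],0,0.04]

```text
t: 10.22
tcp_pos: [0.4833, -0.0057, 0.1305]
ee_rot: [179.9, 0.0, 82.6]
wrist_force: [0.5, 1.0, -2.7]
width: 0.0527
grasp_force: 42.8
```

>>> send_rows:
  series:
    - [[-0.008,0.001,0],0,0.04]
    - [[-0.023,0.003,0],0,0.04]
    - [[-0.046,0.006,0],0,0.04]
    - [[-0.073,0.0093,0],0,0.04]
    - [[-0.102,0.013,0],0,0.04]

```text
t: 10.63
tcp_pos: [0.4812, -0.1092, 0.1277]
ee_rot: [-179.9, -0.0, 82.7]
wrist_force: [0.6, -0.5, -3.0]
width: 0.0531
grasp_force: 42.7
```

>>> send_rows:
  series:
    - [[-0.028,0.0036,0],0,0.04]
    - [[-0.056,0.0071,0],0,0.04]
    - [[-0.084,0.0107,0],0,0.04]
    - [[-0.11,0.014,0],0,0.04]
    - [[-0.135,0.0172,0],0,0.04]

```text
t: 11.05
tcp_pos: [0.4808, -0.2463, 0.1275]
ee_rot: [-179.9, -0.0, 82.6]
wrist_force: [0.5, 0.2, -3.0]
width: 0.0533
grasp_force: 42.7
```

>>> send_rows:
  series:
    - [[-0.022,0.0028,0],0,0.04]
    - [[-0.042,0.0054,0],0,0.04]
    - [[-0.057,0.0073,0],0,0.04]
    - [[-0.066,0.0084,0],0,0.04]
    - [[-0.066,0.0084,0],0,0.04]

```text
t: 11.47
tcp_pos: [0.4813, -0.3128, 0.1281]
ee_rot: [-180.0, 0.0, 82.5]
wrist_force: [0.4, 0.1, -2.4]
width: 0.0535
grasp_force: 42.7
```

>>> send_rows:
  series:
    - [[0,0,0.01],0,0.04]
    - [[0,0,0.025],0,0.04]
    - [[0,0,0.038],0,0.04]
    - [[0,0,0.046],0,0.04]
    - [[0,0,0.048],0,0.04]

```text
t: 11.88
tcp_pos: [0.4805, -0.3088, 0.0786]
ee_rot: [-179.8, -0.1, 82.7]
wrist_force: [-0.0, -0.4, -2.9]
width: 0.0529
grasp_force: 42.7
```

>>> send_rows:
  series:
    - [[0,0,0.001],0,0.04]
    - [[0,0,0.0015],0,0.04]
    - [[0,0,0.002],0,0.04]
    - [[0,0,0.0025],0,0.04]
    - [[0,0,0.0025],0,0.04]

```text
t: 12.3
tcp_pos: [0.482, -0.3113, 0.0788]
ee_rot: [180.0, 0.0, 82.6]
wrist_force: [0.3, -0.5, -2.1]
width: 0.0532
grasp_force: 42.7
```

>>> send_rows:
  series:
    - [[0,0,0.0005],0,0.04]
    - [[0,0,0.001],0,0.04]
    - [[0,0,0.001],0,0.04]

```text
t: 12.55
tcp_pos: [0.482, -0.3115, 0.0784]
ee_rot: [179.9, 0.0, 82.6]
wrist_force: [-1.5, 0.6, 4.4]
width: 0.0526
grasp_force: 43.3
```

>>> send_rows:
  series:
    - [[0,0,0],0,0.057]
    - [[0,0,0],0,0.062]
    - [[0,0,0],0,0.07]
    - [[0,0,0],0,0.085]
    - [[0,0,0],0,0.085]

```text
t: 12.97
tcp_pos: [0.4817, -0.3111, 0.0772]
ee_rot: [180.0, -0.0, 82.6]
wrist_force: [-0.1, -0.4, -0.4]
width: 0.0851
grasp_force: 0.0
```

>>> send_rows:
  series:
    - [[0,0,-0.01],0,0.085]
    - [[0,0,-0.035],0,0.085]
    - [[0,0,-0.07],0,0.085]
    - [[0,0,-0.105],0,0.085]
    - [[0,0,-0.14],0,0.085]

```text
t: 13.38
tcp_pos: [0.4814, -0.3108, 0.2194]
ee_rot: [-180.0, -0.0, 82.6]
wrist_force: [0.4, -0.5, 0.0]
width: 0.0848
grasp_force: 0.0
```

>>> send_rows:
  series:
    - [[0.038,-0.004,0],0,0.085]
    - [[0.076,-0.008,0],0,0.085]
    - [[0.114,-0.012,0],0,0.085]
    - [[0.153,-0.0161,0],0,0.085]
    - [[0.192,-0.0203,0],0,0.085]

```text
t: 13.8
tcp_pos: [0.4861, -0.1165, 0.2182]
ee_rot: [179.9, 0.0, 82.6]
wrist_force: [0.9, -0.5, 0.3]
width: 0.085
grasp_force: 0.0
```

>>> send_rows:
  series:
    - [[0.038,-0.004,0],0.04,0.085]
    - [[0.076,-0.008,0],0.04,0.085]
    - [[0.114,-0.012,0],0.04,0.085]
    - [[0.153,-0.0161,0],0.04,0.085]
    - [[0.192,-0.0203,0],0.04,0.085]

```text
t: 14.22
tcp_pos: [0.4906, 0.0768, 0.2183]
ee_rot: [179.9, -0.0, 80.3]
wrist_force: [0.4, -0.5, 0.2]
width: 0.0855
grasp_force: 0.0
```

Run:
```python
from w import *
s,p,d=grab('wrist');w=wristw(s,d);a=w.reshape(-1,3)
delta(.4913,.0742,.085,80.3,s)
for k in(('can',(492,74),(.112,.13)),('pot',(555,66),(.042,.056))):meas(a,*k)
s,p,d=grab('top');a=world('top',d).reshape(-1,3)
for k in(('mill',(484,-374),(.095,.15)),('jar',(482,-311),(.095,.13))):meas(a,*k)
```

```text
t 14.22 tcp [0.4906 0.0768 0.2183] rot [ 1.7993e+02 -1.0000e-02  8.0300e+01] w 0.0855 f [ 0.4 -0.5  0.2] -> shift [-0.0025  0.0009  0.1333] twist 0.0001
can 4338 [0.1202 0.1216] rect [490.6  75.2] [50.3 50.2] 80.5 circ [490.3  75.6] 33.8
pot 843 [0.047  0.0486] rect [553.4  67.7] [56.9 56.4] 85.0 circ [553.6  67.6] 28.9
mill 353 [0.1321 0.1381] rect [ 484.4 -363. ] [59.3 40.6] 85.7 circ [ 481.9 -362.7] 30.2
jar 424 [0.1109 0.1138] rect [ 482.6 -310. ] [52.3 52.3] 74.0 circ [ 482.6 -310.7] 27.3
```

>>> send_rows:
  series:
    - [[-0.001,0.001,0.02],0,0.085]
    - [[-0.001,0.001,0.045],0,0.085]
    - [[-0.001,0.001,0.07],0,0.085]
    - [[-0.001,0.001,0.09],0,0.085]
    - [[-0.001,0.001,0.1],0,0.085]

```text
t: 14.73
tcp_pos: [0.4903, 0.0731, 0.1155]
ee_rot: [-179.8, 0.0, 80.3]
wrist_force: [-0.3, 0.2, -0.2]
width: 0.0849
grasp_force: 0.0
```

>>> send_rows:
  series:
    - [[0,0,0.012],0,0.085]
    - [[0,0,0.024],0,0.085]
    - [[0,0,0.031],0,0.085]
    - [[0,0,0.033],0,0.085]
    - [[0,0,0.033],0,0.085]

```text
t: 15.15
tcp_pos: [0.4917, 0.0735, 0.0844]
ee_rot: [-180.0, 0.0, 80.3]
wrist_force: [0.4, 0.5, -0.4]
width: 0.085
grasp_force: 0.0
```

>>> send_rows:
  series:
    - [[0,0,0],0,0.073]
    - [[0,0,0],0,0.065]
    - [[0,0,0],0,0.059]
    - [[0,0,0],0,0.055]
    - [[0,0,0],0,0.052]

```text
t: 15.57
tcp_pos: [0.4916, 0.0739, 0.0846]
ee_rot: [180.0, -0.0, 80.3]
wrist_force: [-1.2, 0.4, 1.4]
width: 0.0519
grasp_force: 0.6
```

>>> send_rows:
  series:
    - [[0,0,0],0,0.04]
    - [[0,0,0],0,0.04]
    - [[0,0,0],0,0.04]
    - [[0,0,0],0,0.04]
    - [[0,0,0],0,0.04]

```text
t: 15.98
tcp_pos: [0.4914, 0.0739, 0.0846]
ee_rot: [-180.0, -0.0, 80.3]
wrist_force: [-3.2, -0.2, 5.7]
width: 0.0496
grasp_force: 41.1
```

>>> send_rows:
  series:
    - [[0,0,-0.005],0,0.04]
    - [[0,0,-0.015],0,0.04]
    - [[0,0,-0.03],0,0.04]
    - [[0,0,-0.045],0,0.04]
    - [[0,0,-0.05],0,0.04]

```text
t: 16.4
tcp_pos: [0.493, 0.0738, 0.1366]
ee_rot: [179.8, -0.0, 80.3]
wrist_force: [0.3, 0.7, -2.6]
width: 0.0499
grasp_force: 42.3
```

>>> send_rows:
  series:
    - [[-0.008,0.001,0],0,0.04]
    - [[-0.024,0.0031,0],0,0.04]
    - [[-0.048,0.0063,0],0,0.04]
    - [[-0.076,0.01,0],0,0.04]
    - [[-0.106,0.0139,0],0,0.04]

```text
t: 16.82
tcp_pos: [0.4867, -0.034, 0.1335]
ee_rot: [-179.9, 0.0, 80.4]
wrist_force: [0.6, -1.1, -2.6]
width: 0.0497
grasp_force: 42.2
```

>>> send_rows:
  series:
    - [[-0.03,0.0039,0],0,0.04]
    - [[-0.06,0.0079,0],0,0.04]
    - [[-0.088,0.0116,0],0,0.04]
    - [[-0.115,0.0151,0],0,0.04]
    - [[-0.141,0.0185,0],0,0.04]

```text
t: 17.23
tcp_pos: [0.481, -0.177, 0.1334]
ee_rot: [-179.9, 0.0, 80.3]
wrist_force: [-0.0, -0.1, -3.3]
width: 0.0495
grasp_force: 42.2
```

>>> send_rows:
  series:
    - [[-0.023,0.003,0],0,0.04]
    - [[-0.044,0.0058,0],0,0.04]
    - [[-0.06,0.0079,0],0,0.04]
    - [[-0.0685,0.009,0],0,0.04]
    - [[-0.0685,0.009,0],0,0.04]

```text
t: 17.65
tcp_pos: [0.4788, -0.246, 0.1336]
ee_rot: [-180.0, 0.0, 80.2]
wrist_force: [-0.5, 0.9, -2.6]
width: 0.0498
grasp_force: 42.2
```

>>> send_rows:
  series:
    - [[0,0,0.01],0,0.04]
    - [[0,0,0.025],0,0.04]
    - [[0,0,0.038],0,0.04]
    - [[0,0,0.046],0,0.04]
    - [[0,0,0.048],0,0.04]

```text
t: 18.07
tcp_pos: [0.478, -0.2421, 0.0841]
ee_rot: [-179.8, -0.1, 80.4]
wrist_force: [-0.4, 0.5, -2.0]
width: 0.0498
grasp_force: 42.2
```

>>> send_rows:
  series:
    - [[0,0,0.001],0,0.04]
    - [[0,0,0.0015],0,0.04]
    - [[0,0,0.002],0,0.04]
    - [[0,0,0.003],0,0.04]
    - [[0,0,0.003],0,0.04]

```text
t: 18.48
tcp_pos: [0.4797, -0.2443, 0.0837]
ee_rot: [180.0, 0.0, 80.3]
wrist_force: [-0.2, -0.6, -2.2]
width: 0.0494
grasp_force: 42.2
```

>>> send_rows:
  series:
    - [[0,0,0.0005],0,0.04]
    - [[0,0,0.001],0,0.04]
    - [[0,0,0.001],0,0.04]

```text
t: 18.73
tcp_pos: [0.4797, -0.2444, 0.0836]
ee_rot: [179.9, 0.0, 80.3]
wrist_force: [-1.6, 1.4, 7.4]
width: 0.0495
grasp_force: 43.2
```

>>> send_rows:
  series:
    - [[0,0,0],0,0.053]
    - [[0,0,0],0,0.058]
    - [[0,0,0],0,0.067]
    - [[0,0,0],0,0.08]
    - [[0,0,0],0,0.085]

```text
t: 19.15
tcp_pos: [0.4795, -0.2442, 0.0823]
ee_rot: [180.0, 0.0, 80.3]
wrist_force: [-0.2, 0.2, -0.5]
width: 0.0848
grasp_force: 0.0
```

>>> send_rows:
  series:
    - [[0,0,-0.01],0,0.085]
    - [[0,0,-0.035],0,0.085]
    - [[0,0,-0.07],0,0.085]
    - [[0,0,-0.105],0,0.085]
    - [[0,0,-0.14],0,0.085]

```text
t: 19.57
tcp_pos: [0.479, -0.2439, 0.2244]
ee_rot: [-180.0, -0.0, 80.3]
wrist_force: [1.1, -0.4, -0.7]
width: 0.0851
grasp_force: 0.0
```

>>> send_rows:
  series:
    - [[0.032,0.002,0],0,0.085]
    - [[0.064,0.004,0],0,0.085]
    - [[0.096,0.0064,0],0,0.085]
    - [[0.128,0.0085,0],0,0.085]
    - [[0.16,0.0107,0],0,0.085]

```text
t: 19.98
tcp_pos: [0.517, -0.0869, 0.2233]
ee_rot: [179.9, 0.0, 80.3]
wrist_force: [0.1, 0.3, -0.4]
width: 0.0851
grasp_force: 0.0
```

>>> send_rows:
  series:
    - [[0.04,0.002,0],-0.045,0.085]
    - [[0.08,0.005,0],-0.045,0.085]
    - [[0.12,0.008,0],-0.045,0.085]
    - [[0.159,0.0106,0],-0.045,0.085]
    - [[0.159,0.0106,0],-0.045,0.085]

```text
t: 20.4
tcp_pos: [0.5549, 0.0729, 0.2231]
ee_rot: [179.9, -0.2, 83.3]
wrist_force: [-0.1, -0.8, 0.8]
width: 0.0852
grasp_force: 0.0
```

>>> send_rows:
  series:
    - [[0,0,0],0,0.085]
    - [[0,0,0],0,0.085]

```text
t: 20.57
tcp_pos: [0.5538, 0.0666, 0.2226]
ee_rot: [-180.0, 0.0, 82.9]
wrist_force: [0.7, -0.2, 0.7]
width: 0.0852
grasp_force: 0.0
```

Run:
```python
from w import *
s,p,d=grab('wrist');w=wristw(s,d);a=w.reshape(-1,3);cv2.imwrite('pics/w2.png',p[...,::-1])
delta(.5545,.0668,.023,82.9,s)
for k in(('pot',(555,66),(.042,.056)),('tum',(546,-15),(.049,.062))):meas(a,*k)
s,p,d=grab('top');a=world('top',d).reshape(-1,3);cv2.imwrite('pics/t2.png',p[100:330,100:450,::-1])
for k in(('jar',(482,-311),(.103,.116)),):meas(a,*k)
```

```text
t 20.57 tcp [0.5538 0.0666 0.2226] rot [-1.800e+02  3.000e-02  8.293e+01] w 0.0852 f [ 0.7 -0.2  0.7] -> shift [0.0004 0.0007 0.1996] twist 0.0005
pot 792 [0.047  0.0487] rect [553.5  67.5] [57.2 56.4] 84.5 circ [553.6  67.6] 28.9
tum 598 [0.0546 0.0564] rect [545.1 -13.3] [48.8 48.7] 61.6 circ [545.3 -13.5] 24.8
jar 398 [0.1111 0.1144] rect [ 482.  -310.2] [53.3 51. ] 89.5 circ [ 483.1 -310. ] 26.9
```

View pics/t2.png

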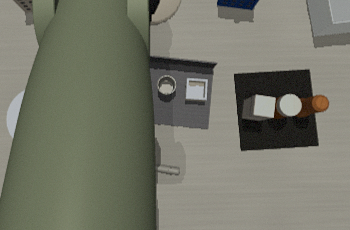

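View pics/w2.png

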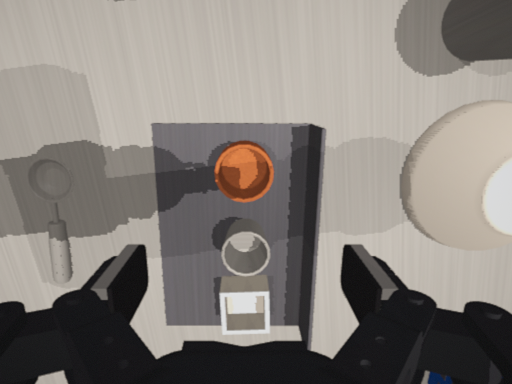

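All three stand upright on the mat (crop px ~263,108 / 290,104 / 320,103). The pot at (244,172) has free room around it, so I'm descending on it.

>>> send_rows:
  series:
    - [[0,0,0.025],0,0.078]
    - [[0,0,0.055],0,0.078]
    - [[0,0,0.085],0,0.078]
    - [[0,0,0.11],0,0.078]
    - [[0,0,0.13],0,0.078]

```text
t: 21.08
tcp_pos: [0.5529, 0.0649, 0.0905]
ee_rot: [-179.9, 0.0, 82.7]
wrist_force: [0.6, -1.2, 0.3]
width: 0.0779
grasp_force: 0.0
```

>>> send_rows:
  series:
    - [[0,0.0005,0.02],0,0.078]
    - [[0,0.0005,0.04],0,0.078]
    - [[0,0.0005,0.058],0,0.078]
    - [[0,0.0005,0.069],0,0.078]
    - [[0,0.0005,0.072],0,0.078]

```text
t: 21.5
tcp_pos: [0.5531, 0.0653, 0.0186]
ee_rot: [-179.8, 0.0, 82.8]
wrist_force: [-0.0, -0.6, -0.2]
width: 0.0783
grasp_force: 0.0
```

>>> send_rows:
  series:
    - [[0,0,0],0,0.072]
    - [[0,0,0],0,0.068]
    - [[0,0,0],0,0.064]
    - [[0,0,0],0,0.061]
    - [[0,0,0],0,0.059]

```text
t: 21.92
tcp_pos: [0.5549, 0.0667, 0.0211]
ee_rot: [179.9, -0.0, 82.9]
wrist_force: [0.6, -0.5, -0.6]
width: 0.0587
grasp_force: 0.1
```

>>> send_rows:
  series:
    - [[0,0,0],0,0.045]
    - [[0,0,0],0,0.045]
    - [[0,0,0],0,0.045]
    - [[0,0,0],0,0.045]
    - [[0,0,0],0,0.045]

```text
t: 22.33
tcp_pos: [0.5549, 0.0667, 0.0215]
ee_rot: [179.9, 0.0, 82.9]
wrist_force: [-2.2, -0.0, 6.3]
width: 0.0581
grasp_force: 42.2
```

>>> send_rows:
  series:
    - [[0,0,-0.005],0,0.045]
    - [[0,0,-0.018],0,0.045]
    - [[0,0,-0.036],0,0.045]
    - [[0,0,-0.052],0,0.045]
    - [[0,0,-0.06],0,0.045]

```text
t: 22.75
tcp_pos: [0.5557, 0.0668, 0.0824]
ee_rot: [179.8, -0.0, 82.9]
wrist_force: [1.1, 0.4, -1.0]
width: 0.0575
grasp_force: 43.1
```

>>> send_rows:
  series:
    - [[0.006,-0.0028,0],0,0.045]
    - [[0.018,-0.0084,0],0,0.045]
    - [[0.036,-0.0168,0],0,0.045]
    - [[0.055,-0.0257,0],0,0.045]
    - [[0.074,-0.0346,0],0,0.045]

```text
t: 23.17
tcp_pos: [0.5274, 0.1459, 0.0789]
ee_rot: [-179.9, 0.0, 82.9]
wrist_force: [-0.8, -0.8, -2.3]
width: 0.0575
grasp_force: 43.1
```

>>> send_rows:
  series:
    - [[0.022,-0.0103,0],0,0.045]
    - [[0.045,-0.021,0],0,0.045]
    - [[0.068,-0.0318,0],0,0.045]
    - [[0.09,-0.0421,0],0,0.045]
    - [[0.11,-0.0515,0],0,0.045]

```text
t: 23.58
tcp_pos: [0.4893, 0.2619, 0.0788]
ee_rot: [-179.8, 0.0, 83.0]
wrist_force: [-0.0, -0.3, -1.9]
width: 0.0576
grasp_force: 43.1
```

>>> send_rows:
  series:
    - [[0.02,-0.0094,0],0,0.045]
    - [[0.038,-0.0178,0],0,0.045]
    - [[0.052,-0.0243,0],0,0.045]
    - [[0.063,-0.0295,0],0,0.045]
    - [[0.063,-0.0295,0],0,0.045]

```text
t: 24.0
tcp_pos: [0.4682, 0.3283, 0.0792]
ee_rot: [-179.9, 0.0, 83.1]
wrist_force: [0.6, -0.4, -1.2]
width: 0.0574
grasp_force: 43.1
```

>>> send_rows:
  series:
    - [[0,0,0],0,0.045]
    - [[0,0,0],0,0.045]
    - [[0,0,0],0,0.045]

```text
t: 24.25
tcp_pos: [0.4704, 0.3253, 0.08]
ee_rot: [-180.0, 0.0, 82.8]
wrist_force: [0.6, -0.3, -1.3]
width: 0.0575
grasp_force: 43.1
```

Run:
```python
from w import *
s,p,d=grab('wrist');w=wristw(s,d).reshape(-1,3)
delta(.4708,.3262,.0215,None,s)
b=w[(np.hypot(w[:,0]-.471,w[:,1]-.326)<.1)&(w[:,2]>.010)&(w[:,2]<.022)]
f=(b[:,:2]*1000).astype(np.float32);print(len(b),cv2.minEnclosingCircle(f),cv2.minAreaRect(f))
```

```text
t 24.25 tcp [0.4704 0.3253 0.08  ] rot [-1.7998e+02  3.0000e-02  8.2830e+01] w 0.0575 f [ 0.6 -0.3 -1.3] -> shift [0.001  0.0003 0.0585] twist 0
19747 ((469.21514892578125, 327.0633544921875), 84.95604705810547) ((472.03106689453125, 349.5424499511719), (123.77450561523438, 169.16067504882812), 83.3158950805664)
```

>>> send_rows:
  series:
    - [[0.001,0,0.012],0,0.045]
    - [[0.001,0,0.028],0,0.045]
    - [[0.001,0,0.042],0,0.045]
    - [[0.001,0,0.051],0,0.045]
    - [[0.001,0,0.054],0,0.045]

```text
t: 24.72
tcp_pos: [0.4698, 0.3259, 0.0248]
ee_rot: [-179.9, 0.1, 82.8]
wrist_force: [-0.4, -0.4, -0.7]
width: 0.0578
grasp_force: 43.1
```

>>> send_rows:
  series:
    - [[0,0,0.001],0,0.045]
    - [[0,0,0.002],0,0.045]
    - [[0,0,0.003],0,0.045]
    - [[0,0,0.0035],0,0.045]
    - [[0,0,0.0035],0,0.045]

```text
t: 25.13
tcp_pos: [0.4708, 0.3272, 0.0233]
ee_rot: [180.0, -0.0, 82.9]
wrist_force: [-0.4, 1.0, -1.2]
width: 0.0577
grasp_force: 43.1
```

>>> send_rows:
  series:
    - [[0,0,0.0007],0,0.045]
    - [[0,0,0.0015],0,0.045]
    - [[0,0,0.0015],0,0.045]

```text
t: 25.38
tcp_pos: [0.4707, 0.3272, 0.0215]
ee_rot: [180.0, -0.0, 82.9]
wrist_force: [0.0, 0.5, 0.9]
width: 0.0579
grasp_force: 43.2
```

>>> send_rows:
  series:
    - [[0,0,0],0,0.06]
    - [[0,0,0],0,0.064]
    - [[0,0,0],0,0.068]
    - [[0,0,0],0,0.073]
    - [[0,0,0],0,0.078]

```text
t: 25.8
tcp_pos: [0.4705, 0.3271, 0.0213]
ee_rot: [180.0, -0.0, 82.9]
wrist_force: [1.3, 0.0, -0.2]
width: 0.0779
grasp_force: 0.0
```

>>> send_rows:
  series:
    - [[0,0,-0.01],0,0.078]
    - [[0,0,-0.03],0,0.078]
    - [[0,0,-0.06],0,0.078]
    - [[0,0,-0.09],0,0.078]
    - [[0,0,-0.12],0,0.078]

```text
t: 26.22
tcp_pos: [0.4702, 0.3269, 0.1431]
ee_rot: [-180.0, 0.0, 82.9]
wrist_force: [0.9, -0.2, 0.0]
width: 0.0779
grasp_force: 0.0
```

>>> send_rows:
  series:
    - [[0,0,-0.03],0,0.085]
    - [[0,0,-0.06],0,0.085]
    - [[0,0,-0.085],0,0.085]
    - [[0,0,-0.085],0,0.085]
    - [[0,0,-0.085],0,0.085]

```text
t: 26.63
tcp_pos: [0.4715, 0.3276, 0.2287]
ee_rot: [179.8, -0.1, 82.9]
wrist_force: [0.1, -0.2, -1.2]
width: 0.0853
grasp_force: 0.0
```

Run:
```python
from w import *
s,p,d=grab('wrist');w=wristw(s,d).reshape(-1,3);cv2.imwrite('pics/w3.png',p[...,::-1])
delta(.4797,-.2444,.2265,80.3,s)
meas(w,'pot',(471,326),(.042,.056))
b=w[(np.hypot(w[:,0]-.471,w[:,1]-.326)<.1)&(w[:,2]>.008)&(w[:,2]<.022)]
f=(b[:,:2]*1000).astype(np.float32);print(len(b),cv2.minEnclosingCircle(f))
```

```text
t 26.63 tcp [0.4715 0.3276 0.2287] rot [ 1.7979e+02 -1.4000e-01  8.2900e+01] w 0.0853 f [ 0.1 -0.2 -1.2] -> shift [-0.5666  0.0789  0.0011] twist 0.0453
pot 768 [0.047  0.0486] rect [471. 328.] [57.2 57.3] 86.9 circ [470.7 327.9] 29.0
13145 ((469.49627685546875, 327.1831970214844), 84.79844665527344)
```

View pics/w3.png

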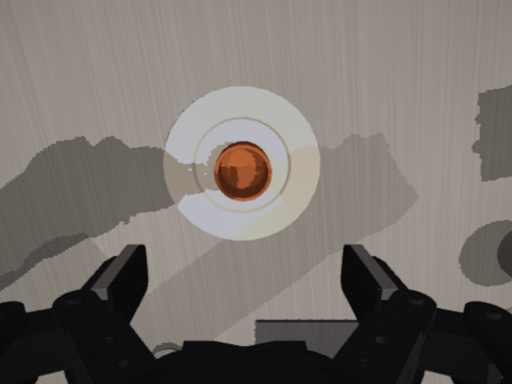

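The pot (242,171) stands in the middle of the plate, within about 1.5 mm. Next is the canister.

>>> send_rows:
  series:
    - [[-0.03,0.004,0],0,0.085]
    - [[-0.07,0.01,0],0,0.085]
    - [[-0.11,0.0155,0],0,0.085]
    - [[-0.15,0.021,0],0,0.085]
    - [[-0.19,0.0265,0],0,0.085]

```text
t: 27.1
tcp_pos: [0.4717, 0.1335, 0.2247]
ee_rot: [-179.8, 0.0, 82.9]
wrist_force: [1.0, -0.2, -0.1]
width: 0.0849
grasp_force: 0.0
```

>>> send_rows:
  series:
    - [[-0.04,0.0055,0],0,0.085]
    - [[-0.08,0.011,0],0,0.085]
    - [[-0.12,0.0165,0],0,0.085]
    - [[-0.16,0.022,0],0,0.085]
    - [[-0.19,0.0265,0],0,0.085]

```text
t: 27.52
tcp_pos: [0.4746, -0.0591, 0.2249]
ee_rot: [-179.8, 0.0, 82.8]
wrist_force: [0.9, -0.0, -1.2]
width: 0.085
grasp_force: 0.0
```

>>> send_rows:
  series:
    - [[-0.04,0.0055,0],0.045,0.085]
    - [[-0.08,0.011,0],0.045,0.085]
    - [[-0.12,0.0165,0],0.045,0.085]
    - [[-0.16,0.022,0],0.045,0.085]
    - [[-0.186,0.0259,0],0.045,0.085]

```text
t: 27.93
tcp_pos: [0.4775, -0.2474, 0.2246]
ee_rot: [-179.9, -0.0, 80.2]
wrist_force: [0.3, 0.3, -0.6]
width: 0.085
grasp_force: 0.0
```

>>> send_rows:
  series:
    - [[0,0,0],0,0.085]
    - [[0,0,0],0,0.085]
    - [[0,0,0],0,0.085]

```text
t: 28.18
tcp_pos: [0.4778, -0.2434, 0.2249]
ee_rot: [-179.8, -0.1, 80.3]
wrist_force: [0.1, 0.5, 0.6]
width: 0.0848
grasp_force: 0.0
```

Run:
```python
from w import *
s,p,d=grab('wrist');w=wristw(s,d).reshape(-1,3)
delta(.4797,-.2444,.0836,80.3,s)
meas(w,'can',(480,-244),(.117,.125));meas(w,'jar',(482,-311),(.104,.1145))
```

```text
t 28.18 tcp [ 0.4778 -0.2434  0.2249] rot [-1.7984e+02 -1.0000e-01  8.0310e+01] w 0.0848 f [0.1 0.5 0.6] -> shift [-0.001   0.0025  0.1413] twist 0.0001
can 3963 [0.1193 0.1207] rect [ 479.1 -243.1] [49.6 49.5] 80.2 circ [ 479.1 -242.8] 33.5
jar 2928 [0.1092 0.1106] rect [ 478.6 -314.4] [65.9 53.5] 59.5 circ [ 480.5 -317.5] 35.5
```

>>> send_rows:
  series:
    - [[-0.001,0.0015,0.02],0,0.085]
    - [[-0.001,0.0015,0.045],0,0.085]
    - [[-0.001,0.0015,0.07],0,0.085]
    - [[-0.001,0.0015,0.09],0,0.085]
    - [[-0.001,0.0015,0.1],0,0.085]

```text
t: 28.65
tcp_pos: [0.4787, -0.2429, 0.1237]
ee_rot: [-179.8, -0.1, 80.5]
wrist_force: [-0.3, -0.7, 1.1]
width: 0.0848
grasp_force: 0.0
```

>>> send_rows:
  series:
    - [[0,0,0.012],0,0.085]
    - [[0,0,0.026],0,0.085]
    - [[0,0,0.037],0,0.085]
    - [[0,0,0.041],0,0.085]
    - [[0,0,0.041],0,0.085]

```text
t: 29.07
tcp_pos: [0.4797, -0.2444, 0.0848]
ee_rot: [-179.9, -0.0, 80.4]
wrist_force: [0.0, -0.1, 0.8]
width: 0.0853
grasp_force: 0.0
```

>>> send_rows:
  series:
    - [[0,0,0],0,0.073]
    - [[0,0,0],0,0.065]
    - [[0,0,0],0,0.059]
    - [[0,0,0],0,0.055]
    - [[0,0,0],0,0.052]

```text
t: 29.48
tcp_pos: [0.4801, -0.2457, 0.0857]
ee_rot: [180.0, 0.0, 80.3]
wrist_force: [-1.5, 0.6, 0.7]
width: 0.0523
grasp_force: 0.6
```

>>> send_rows:
  series:
    - [[0,0,0],0,0.04]
    - [[0,0,0],0,0.04]
    - [[0,0,0],0,0.04]
    - [[0,0,0],0,0.04]
    - [[0,0,0],0,0.04]

```text
t: 29.9
tcp_pos: [0.4798, -0.2457, 0.0858]
ee_rot: [-180.0, 0.0, 80.3]
wrist_force: [-2.4, 1.3, 5.0]
width: 0.0495
grasp_force: 41.0
```

>>> send_rows:
  series:
    - [[0,0,-0.005],0,0.04]
    - [[0,0,-0.018],0,0.04]
    - [[0,0,-0.036],0,0.04]
    - [[0,0,-0.052],0,0.04]
    - [[0,0,-0.06],0,0.04]

```text
t: 30.32
tcp_pos: [0.4808, -0.246, 0.1469]
ee_rot: [179.9, 0.0, 80.3]
wrist_force: [0.6, 0.1, -3.0]
width: 0.0499
grasp_force: 42.3
```

>>> send_rows:
  series:
    - [[0.008,-0.001,0],0,0.04]
    - [[0.024,-0.0032,0],0,0.04]
    - [[0.048,-0.0064,0],0,0.04]
    - [[0.076,-0.0102,0],0,0.04]
    - [[0.106,-0.0142,0],0,0.04]

```text
t: 30.73
tcp_pos: [0.4831, -0.1373, 0.1441]
ee_rot: [-179.9, -0.0, 80.2]
wrist_force: [0.8, 0.4, -2.8]
width: 0.05
grasp_force: 42.2
```

>>> send_rows:
  series:
    - [[0.03,-0.004,0],0,0.04]
    - [[0.06,-0.008,0],0,0.04]
    - [[0.088,-0.0118,0],0,0.04]
    - [[0.115,-0.0154,0],0,0.04]
    - [[0.14,-0.0187,0],0,0.04]

```text
t: 31.15
tcp_pos: [0.4878, 0.0047, 0.1442]
ee_rot: [-179.9, -0.0, 80.4]
wrist_force: [0.9, 0.5, -2.7]
width: 0.0494
grasp_force: 42.2
```

>>> send_rows:
  series:
    - [[0.023,-0.0031,0],0,0.04]
    - [[0.044,-0.0059,0],0,0.04]
    - [[0.061,-0.0082,0],0,0.04]
    - [[0.07,-0.0093,0],0,0.04]
    - [[0.07,-0.0093,0],0,0.04]

```text
t: 31.57
tcp_pos: [0.4907, 0.0748, 0.1444]
ee_rot: [-179.9, -0.0, 80.5]
wrist_force: [0.4, -0.7, -3.0]
width: 0.0495
grasp_force: 42.2
```

>>> send_rows:
  series:
    - [[0,0,0],0,0.04]
    - [[0,0,0],0,0.04]
    - [[0,0,0],0,0.04]
    - [[0,0,0],0,0.04]
    - [[0,0,0],0,0.04]

```text
t: 31.98
tcp_pos: [0.4917, 0.0722, 0.1453]
ee_rot: [180.0, 0.0, 80.2]
wrist_force: [0.4, 0.1, -2.2]
width: 0.0494
grasp_force: 42.2
```

Run:
```python
from w import *
delta(.4914,.0727,.0868,80.3)
```

```text
t 31.98 tcp [0.4917 0.0722 0.1453] rot [1.800e+02 1.000e-02 8.024e+01] w 0.0494 f [ 0.4  0.1 -2.2] -> shift [ 0.0004 -0.0004  0.0585] twist -0.0011
```

>>> send_rows:
  series:
    - [[0.0005,0,0.012],0,0.04]
    - [[0.0005,0,0.028],0,0.04]
    - [[0.0005,0,0.042],0,0.04]
    - [[0.0005,0,0.052],0,0.04]
    - [[0.0005,0,0.055],0,0.04]

```text
t: 32.4
tcp_pos: [0.4906, 0.0731, 0.0888]
ee_rot: [-179.9, 0.0, 80.3]
wrist_force: [-0.4, -0.7, -3.6]
width: 0.0494
grasp_force: 42.2
```

>>> send_rows:
  series:
    - [[0,0,0.001],0,0.04]
    - [[0,0,0.002],0,0.04]
    - [[0,0,0.003],0,0.04]
    - [[0,0,0.003],0,0.04]
    - [[0,0,0.003],0,0.04]

```text
t: 32.82
tcp_pos: [0.4922, 0.0735, 0.0878]
ee_rot: [179.9, -0.0, 80.3]
wrist_force: [-0.4, -0.4, -2.6]
width: 0.0491
grasp_force: 42.2
```

>>> send_rows:
  series:
    - [[0,0,0.0005],0,0.04]
    - [[0,0,0.001],0,0.04]
    - [[0,0,0.001],0,0.04]

```text
t: 33.07
tcp_pos: [0.4921, 0.0735, 0.0868]
ee_rot: [180.0, -0.0, 80.3]
wrist_force: [-1.2, -0.0, 1.5]
width: 0.0496
grasp_force: 42.6
```

>>> send_rows:
  series:
    - [[0,0,0],0,0.053]
    - [[0,0,0],0,0.058]
    - [[0,0,0],0,0.067]
    - [[0,0,0],0,0.08]
    - [[0,0,0],0,0.085]

```text
t: 33.48
tcp_pos: [0.4918, 0.0735, 0.0863]
ee_rot: [180.0, -0.0, 80.3]
wrist_force: [0.0, -0.3, 1.0]
width: 0.0847
grasp_force: 0.0
```

>>> send_rows:
  series:
    - [[0,0,-0.01],0,0.085]
    - [[0,0,-0.035],0,0.085]
    - [[0,0,-0.07],0,0.085]
    - [[0,0,-0.105],0,0.085]
    - [[0,0,-0.135],0,0.085]

```text
t: 33.9
tcp_pos: [0.4918, 0.0735, 0.2242]
ee_rot: [179.9, -0.0, 80.3]
wrist_force: [0.6, -1.1, 0.1]
width: 0.0852
grasp_force: 0.0
```

>>> send_rows:
  series:
    - [[-0.038,0.0055,0],0,0.085]
    - [[-0.076,0.011,0],0,0.085]
    - [[-0.114,0.0165,0],0,0.085]
    - [[-0.153,0.022,0],0,0.085]
    - [[-0.192,0.0277,0],0,0.085]

```text
t: 34.32
tcp_pos: [0.4865, -0.122, 0.2224]
ee_rot: [179.9, 0.0, 80.4]
wrist_force: [0.4, -0.2, -0.2]
width: 0.0851
grasp_force: 0.0
```

>>> send_rows:
  series:
    - [[-0.038,0.0055,0],-0.04,0.085]
    - [[-0.076,0.011,0],-0.04,0.085]
    - [[-0.114,0.0165,0],-0.04,0.085]
    - [[-0.153,0.022,0],-0.04,0.085]
    - [[-0.189,0.0272,0],-0.04,0.085]

```text
t: 34.73
tcp_pos: [0.4813, -0.3136, 0.2222]
ee_rot: [180.0, 0.0, 82.6]
wrist_force: [0.7, -0.1, -0.7]
width: 0.0851
grasp_force: 0.0
```

>>> send_rows:
  series:
    - [[0,0,0],0,0.085]
    - [[0,0,0],0,0.085]
    - [[0,0,0],0,0.085]
    - [[0,0,0],0,0.085]

```text
t: 35.07
tcp_pos: [0.4817, -0.31, 0.2215]
ee_rot: [-180.0, -0.0, 82.7]
wrist_force: [0.6, -0.4, 0.7]
width: 0.085
grasp_force: 0.0
```

Run:
```python
from w import *
s,p,d=grab('wrist');w=wristw(s,d).reshape(-1,3)
delta(.482,-.3114,.0784,82.6,s)
meas(w,'jar',(482,-311),(.107,.1145))
s,p,d=grab('top');a=world('top',d).reshape(-1,3)
meas(a,'can',(492,74),(.112,.13))
```

```text
t 35.07 tcp [ 0.4817 -0.31    0.2215] rot [-1.7998e+02 -3.0000e-02  8.2680e+01] w 0.085 f [ 0.6 -0.4  0.7] -> shift [-0.0014  0.0006  0.1431] twist 0.0014
jar 3496 [0.1093 0.1107] rect [ 485.  -313.9] [53.2 64.3] 35.0 circ [ 482.4 -317.6] 35.3
can 444 [0.1218 0.1248] rect [492.7  74.2] [50.  49.8] 80.1 circ [492.5  74.2] 33.3
```

>>> send_rows:
  series:
    - [[-0.0005,0.0005,0.02],0,0.085]
    - [[-0.0005,0.0005,0.045],0,0.085]
    - [[-0.0005,0.0005,0.07],0,0.085]
    - [[-0.0005,0.0005,0.09],0,0.085]
    - [[-0.0005,0.0005,0.1],0,0.085]

```text
t: 35.58
tcp_pos: [0.4812, -0.3096, 0.119]
ee_rot: [-179.8, -0.1, 82.7]
wrist_force: [0.0, -0.9, -0.5]
width: 0.0847
grasp_force: 0.0
```

>>> send_rows:
  series:
    - [[0,0,0.012],0,0.085]
    - [[0,0,0.026],0,0.085]
    - [[0,0,0.038],0,0.085]
    - [[0,0,0.0425],0,0.085]
    - [[0,0,0.0425],0,0.085]

```text
t: 36.0
tcp_pos: [0.4819, -0.3109, 0.0782]
ee_rot: [-179.9, -0.1, 82.7]
wrist_force: [0.8, -0.1, 0.4]
width: 0.0848
grasp_force: 0.0
```

>>> send_rows:
  series:
    - [[0,0,0],0,0.075]
    - [[0,0,0],0,0.068]
    - [[0,0,0],0,0.062]
    - [[0,0,0],0,0.058]
    - [[0,0,0],0,0.055]

```text
t: 36.42
tcp_pos: [0.4822, -0.3121, 0.0793]
ee_rot: [180.0, 0.0, 82.6]
wrist_force: [-1.8, -0.1, 0.5]
width: 0.0552
grasp_force: 0.7
```

>>> send_rows:
  series:
    - [[0,0,0],0,0.04]
    - [[0,0,0],0,0.04]
    - [[0,0,0],0,0.04]
    - [[0,0,0],0,0.04]
    - [[0,0,0],0,0.04]

```text
t: 36.83
tcp_pos: [0.482, -0.3121, 0.0796]
ee_rot: [180.0, 0.0, 82.6]
wrist_force: [-2.3, 0.5, 5.3]
width: 0.0537
grasp_force: 41.6
```

>>> send_rows:
  series:
    - [[0,0,-0.005],0,0.04]
    - [[0,0,-0.018],0,0.04]
    - [[0,0,-0.036],0,0.04]
    - [[0,0,-0.052],0,0.04]
    - [[0,0,-0.06],0,0.04]

```text
t: 37.25
tcp_pos: [0.4828, -0.3123, 0.1405]
ee_rot: [179.9, 0.0, 82.6]
wrist_force: [1.1, -0.2, -2.8]
width: 0.0533
grasp_force: 42.8
```

>>> send_rows:
  series:
    - [[0.008,-0.001,0],0,0.04]
    - [[0.023,-0.003,0],0,0.04]
    - [[0.046,-0.006,0],0,0.04]
    - [[0.073,-0.0095,0],0,0.04]
    - [[0.102,-0.0132,0],0,0.04]

```text
t: 37.67
tcp_pos: [0.4808, -0.2065, 0.1372]
ee_rot: [-179.9, -0.1, 82.6]
wrist_force: [0.7, 0.7, -2.3]
width: 0.0529
grasp_force: 42.8
```

>>> send_rows:
  series:
    - [[0.028,-0.0036,0],0,0.04]
    - [[0.056,-0.0072,0],0,0.04]
    - [[0.084,-0.0109,0],0,0.04]
    - [[0.11,-0.0142,0],0,0.04]
    - [[0.135,-0.0175,0],0,0.04]

```text
t: 38.08
tcp_pos: [0.4801, -0.0697, 0.1374]
ee_rot: [-179.8, -0.1, 82.7]
wrist_force: [-0.2, 0.3, -2.4]
width: 0.0529
grasp_force: 42.8
```

>>> send_rows:
  series:
    - [[0.022,-0.0028,0],0,0.04]
    - [[0.042,-0.0054,0],0,0.04]
    - [[0.058,-0.0075,0],0,0.04]
    - [[0.0665,-0.0086,0],0,0.04]
    - [[0.0665,-0.0086,0],0,0.04]

```text
t: 38.5
tcp_pos: [0.4806, -0.0034, 0.1378]
ee_rot: [-179.8, -0.0, 82.8]
wrist_force: [0.5, -0.2, -2.6]
width: 0.053
grasp_force: 42.8
```

>>> send_rows:
  series:
    - [[0,0,0],0,0.04]
    - [[0,0,0],0,0.04]
    - [[0,0,0],0,0.04]
    - [[0,0,0],0,0.04]
    - [[0,0,0],0,0.04]

```text
t: 38.92
tcp_pos: [0.4823, -0.0066, 0.1388]
ee_rot: [180.0, 0.0, 82.5]
wrist_force: [-0.3, -0.1, -2.4]
width: 0.0529
grasp_force: 42.8
```

Run:
```python
from w import *
delta(.4822,-.0062,.0806,82.6)
```

```text
t 38.92 tcp [ 0.4823 -0.0066  0.1388] rot [180.     0.    82.53] w 0.0529 f [-0.3 -0.1 -2.4] -> shift [ 0.0004 -0.0002  0.0581] twist -0.0012
```

>>> send_rows:
  series:
    - [[0,0,0.012],0,0.04]
    - [[0,0,0.028],0,0.04]
    - [[0,0,0.042],0,0.04]
    - [[0,0,0.052],0,0.04]
    - [[0,0,0.055],0,0.04]

```text
t: 39.33
tcp_pos: [0.4812, -0.0061, 0.0823]
ee_rot: [-179.9, -0.0, 82.6]
wrist_force: [-0.4, 0.3, -2.3]
width: 0.0529
grasp_force: 42.8
```

>>> send_rows:
  series:
    - [[0,0,0.001],0,0.04]
    - [[0,0,0.002],0,0.04]
    - [[0,0,0.003],0,0.04]
    - [[0,0,0.003],0,0.04]
    - [[0,0,0.003],0,0.04]

```text
t: 39.75
tcp_pos: [0.4827, -0.0059, 0.0813]
ee_rot: [179.9, -0.0, 82.6]
wrist_force: [-0.8, -0.5, -3.3]
width: 0.0531
grasp_force: 42.8
```

>>> send_rows:
  series:
    - [[0,0,0.0005],0,0.04]
    - [[0,0,0.001],0,0.04]
    - [[0,0,0.001],0,0.04]

```text
t: 40.0
tcp_pos: [0.4827, -0.0059, 0.0805]
ee_rot: [179.9, 0.0, 82.6]
wrist_force: [-2.3, 0.2, 4.0]
width: 0.0528
grasp_force: 43.4
```

>>> send_rows:
  series:
    - [[0,0,0],0,0.057]
    - [[0,0,0],0,0.062]
    - [[0,0,0],0,0.07]
    - [[0,0,0],0,0.085]
    - [[0,0,0],0,0.085]

```text
t: 40.42
tcp_pos: [0.4824, -0.0059, 0.0798]
ee_rot: [180.0, -0.0, 82.6]
wrist_force: [-0.6, 0.6, 0.4]
width: 0.0852
grasp_force: 0.0
```

>>> send_rows:
  series:
    - [[0,0,-0.01],0,0.085]
    - [[0,0,-0.035],0,0.085]
    - [[0,0,-0.07],0,0.085]
    - [[0,0,-0.105],0,0.085]
    - [[0,0,-0.14],0,0.085]

```text
t: 40.83
tcp_pos: [0.4817, -0.0058, 0.2211]
ee_rot: [-180.0, -0.0, 82.6]
wrist_force: [1.5, 0.0, -0.0]
width: 0.0846
grasp_force: 0.0
```

>>> send_rows:
  series:
    - [[-0.036,0.0048,0],0,0.085]
    - [[-0.073,0.0098,0],0,0.085]
    - [[-0.11,0.0147,0],0,0.085]
    - [[-0.147,0.0197,0],0,0.085]
    - [[-0.184,0.0247,0],0,0.085]

```text
t: 41.25
tcp_pos: [0.4829, -0.1931, 0.22]
ee_rot: [180.0, 0.0, 82.6]
wrist_force: [1.2, -0.1, -1.1]
width: 0.085
grasp_force: 0.0
```

>>> send_rows:
  series:
    - [[-0.036,0.0048,0],0,0.085]
    - [[-0.073,0.0098,0],0,0.085]
    - [[-0.11,0.0147,0],0,0.085]
    - [[-0.147,0.0197,0],0,0.085]
    - [[-0.181,0.0243,0],0,0.085]

```text
t: 41.67
tcp_pos: [0.4835, -0.3764, 0.2196]
ee_rot: [-180.0, 0.0, 82.6]
wrist_force: [-0.1, 0.7, -0.5]
width: 0.0847
grasp_force: 0.0
```

>>> send_rows:
  series:
    - [[0,0,0],0,0.085]
    - [[0,0,0],0,0.085]
    - [[0,0,0],0,0.085]
    - [[0,0,0],0,0.085]

```text
t: 42.0
tcp_pos: [0.4838, -0.3727, 0.2196]
ee_rot: [-180.0, -0.1, 82.7]
wrist_force: [-0.2, -0.4, 0.5]
width: 0.0855
grasp_force: 0.0
```

Run:
```python
from w import *
s,p,d=grab('wrist');w=wristw(s,d).reshape(-1,3)
delta(.4841,-.374,.0921,82.6,s)
meas(w,'mill',(484,-374),(.1,.145))
s,p,d=grab('top');a=world('top',d).reshape(-1,3)
meas(a,'can',(492,74),(.112,.13));meas(a,'jar',(483,-5),(.1,.13))
```

```text
t 42.00 tcp [ 0.4838 -0.3727  0.2196] rot [-1.7996e+02 -5.0000e-02  8.2670e+01] w 0.0855 f [-0.2 -0.4  0.5] -> shift [-0.0013  0.0005  0.1275] twist 0.0013
mill 2734 [0.1326 0.1354] rect [ 482.6 -373.3] [41.3 41. ] 83.5 circ [ 482.5 -373.4] 21.0
can 441 [0.1218 0.125 ] rect [492.6  74.2] [49.8 49.8] 79.9 circ [492.5  73.9] 33.4
jar 390 [0.112  0.1148] rect [484.2  -4.8] [50.6 53.5] 88.9 circ [484.   -4.8] 26.9
```

Jar and canister are both back within about 1 mm. The mill is next.

>>> send_rows:
  series:
    - [[0,0,0.02],0,0.085]
    - [[0,0,0.045],0,0.085]
    - [[0,0,0.068],0,0.085]
    - [[0,0,0.083],0,0.085]
    - [[0,0,0.09],0,0.085]

```text
t: 42.52
tcp_pos: [0.4831, -0.3719, 0.1276]
ee_rot: [-179.8, -0.1, 82.7]
wrist_force: [-0.1, 0.5, -1.4]
width: 0.0851
grasp_force: 0.0
```

>>> send_rows:
  series:
    - [[0,0,0.01],0,0.085]
    - [[0,0,0.022],0,0.085]
    - [[0,0,0.032],0,0.085]
    - [[0,0,0.037],0,0.085]
    - [[0,0,0.037],0,0.085]

```text
t: 42.93
tcp_pos: [0.4836, -0.3735, 0.0919]
ee_rot: [-179.9, -0.1, 82.6]
wrist_force: [0.8, -0.6, -0.0]
width: 0.0848
grasp_force: 0.0
```

>>> send_rows:
  series:
    - [[0,0,0],0,0.07]
    - [[0,0,0],0,0.06]
    - [[0,0,0],0,0.052]
    - [[0,0,0],0,0.046]
    - [[0,0,0],0,0.043]

```text
t: 43.35
tcp_pos: [0.484, -0.3743, 0.0932]
ee_rot: [180.0, 0.0, 82.6]
wrist_force: [-1.5, 0.7, 0.6]
width: 0.0432
grasp_force: 0.4
```

>>> send_rows:
  series:
    - [[0,0,0],0,0.03]
    - [[0,0,0],0,0.03]
    - [[0,0,0],0,0.03]
    - [[0,0,0],0,0.03]
    - [[0,0,0],0,0.03]

```text
t: 43.77
tcp_pos: [0.4837, -0.3744, 0.0934]
ee_rot: [-180.0, 0.0, 82.6]
wrist_force: [-1.3, 0.2, 5.1]
width: 0.0413
grasp_force: 40.4
```

>>> send_rows:
  series:
    - [[0,0,-0.005],0,0.03]
    - [[0,0,-0.018],0,0.03]
    - [[0,0,-0.036],0,0.03]
    - [[0,0,-0.052],0,0.03]
    - [[0,0,-0.06],0,0.03]

```text
t: 44.18
tcp_pos: [0.4847, -0.3746, 0.1545]
ee_rot: [179.9, 0.0, 82.6]
wrist_force: [0.9, 0.0, -2.5]
width: 0.0411
grasp_force: 40.8
```

>>> send_rows:
  series:
    - [[0.008,-0.0014,0],0,0.03]
    - [[0.023,-0.0041,0],0,0.03]
    - [[0.045,-0.0081,0],0,0.03]
    - [[0.071,-0.0127,0],0,0.03]
    - [[0.097,-0.0174,0],0,0.03]

```text
t: 44.6
tcp_pos: [0.4782, -0.2738, 0.1514]
ee_rot: [-179.9, -0.1, 82.6]
wrist_force: [0.9, 0.1, -1.3]
width: 0.0412
grasp_force: 40.8
```

>>> send_rows:
  series:
    - [[0.026,-0.0047,0],0,0.03]
    - [[0.052,-0.0093,0],0,0.03]
    - [[0.078,-0.014,0],0,0.03]
    - [[0.103,-0.0185,0],0,0.03]
    - [[0.126,-0.0226,0],0,0.03]

```text
t: 45.02
tcp_pos: [0.4716, -0.1453, 0.1516]
ee_rot: [-179.9, -0.1, 82.6]
wrist_force: [1.4, 0.2, -1.7]
width: 0.041
grasp_force: 40.8
```

>>> send_rows:
  series:
    - [[0.022,-0.0039,0],0,0.03]
    - [[0.042,-0.0075,0],0,0.03]
    - [[0.056,-0.0101,0],0,0.03]
    - [[0.0633,-0.0114,0],0,0.03]
    - [[0.0633,-0.0114,0],0,0.03]

```text
t: 45.43
tcp_pos: [0.4687, -0.0817, 0.152]
ee_rot: [-179.9, -0.0, 82.7]
wrist_force: [-0.0, -0.9, -2.4]
width: 0.0414
grasp_force: 40.8
```

>>> send_rows:
  series:
    - [[0,0,0],0,0.03]
    - [[0,0,0],0,0.03]
    - [[0,0,0],0,0.03]
    - [[0,0,0],0,0.03]
    - [[0,0,0],0,0.03]

```text
t: 45.85
tcp_pos: [0.4698, -0.0842, 0.1527]
ee_rot: [180.0, 0.0, 82.5]
wrist_force: [0.1, -0.3, -1.4]
width: 0.0412
grasp_force: 40.8
```

Run:
```python
from w import *
delta(.4697,-.084,.0944,82.6)
```

```text
t 45.85 tcp [ 0.4698 -0.0842  0.1527] rot [180.     0.    82.54] w 0.0412 f [ 0.1 -0.3 -1.4] -> shift [ 0.0002 -0.0002  0.0583] twist -0.001
```

>>> send_rows:
  series:
    - [[0,0,0.012],0,0.03]
    - [[0,0,0.028],0,0.03]
    - [[0,0,0.042],0,0.03]
    - [[0,0,0.052],0,0.03]
    - [[0,0,0.055],0,0.03]

```text
t: 46.27
tcp_pos: [0.4687, -0.0836, 0.0963]
ee_rot: [-179.9, -0.0, 82.6]
wrist_force: [-0.1, -0.0, -2.3]
width: 0.0411
grasp_force: 40.8
```

>>> send_rows:
  series:
    - [[0,0,0.001],0,0.03]
    - [[0,0,0.002],0,0.03]
    - [[0,0,0.003],0,0.03]
    - [[0,0,0.003],0,0.03]
    - [[0,0,0.003],0,0.03]

```text
t: 46.68
tcp_pos: [0.4702, -0.0837, 0.0953]
ee_rot: [179.9, 0.0, 82.6]
wrist_force: [0.2, -0.1, -1.6]
width: 0.0414
grasp_force: 40.8
```

>>> send_rows:
  series:
    - [[0,0,0.0005],0,0.03]
    - [[0,0,0.001],0,0.03]
    - [[0,0,0.001],0,0.03]

```text
t: 46.93
tcp_pos: [0.4701, -0.0837, 0.0944]
ee_rot: [179.9, 0.0, 82.6]
wrist_force: [-1.5, 0.8, 3.3]
width: 0.0413
grasp_force: 41.3
```

Touching. I'll release, retreat up and to the side, and check.

>>> send_rows:
  series:
    - [[0,0,0],0,0.045]
    - [[0,0,0],0,0.05]
    - [[0,0,0],0,0.06]
    - [[0,0,0],0,0.07]
    - [[0,0,0],0,0.085]

```text
t: 47.35
tcp_pos: [0.4698, -0.0836, 0.0937]
ee_rot: [180.0, -0.0, 82.6]
wrist_force: [1.1, 0.4, 1.0]
width: 0.0799
grasp_force: 0.0
```

>>> send_rows:
  series:
    - [[0,0,-0.01],0,0.085]
    - [[0,0,-0.035],0,0.085]
    - [[0,0,-0.07],0,0.085]
    - [[0,0,-0.105],0,0.085]
    - [[0,0,-0.14],0,0.085]

```text
t: 47.77
tcp_pos: [0.4692, -0.0834, 0.2351]
ee_rot: [-180.0, -0.0, 82.6]
wrist_force: [0.9, -0.2, -1.1]
width: 0.0851
grasp_force: 0.0
```

>>> send_rows:
  series:
    - [[-0.038,0,0],0,0.085]
    - [[-0.076,0,0],0,0.085]
    - [[-0.114,0,0],0,0.085]
    - [[-0.152,0,0],0,0.085]
    - [[-0.19,0,0],0,0.085]

```text
t: 48.18
tcp_pos: [0.4449, -0.2736, 0.234]
ee_rot: [180.0, 0.0, 82.6]
wrist_force: [0.6, 0.1, 0.1]
width: 0.0846
grasp_force: 0.0
```

>>> send_rows:
  series:
    - [[-0.038,0,0],0,0.085]
    - [[-0.07,0,0],0,0.085]
    - [[-0.09,0,0],0,0.085]
    - [[-0.1,0,0],0,0.085]
    - [[-0.1,0,0],0,0.085]

```text
t: 48.6
tcp_pos: [0.432, -0.3729, 0.2333]
ee_rot: [-180.0, 0.0, 82.5]
wrist_force: [0.2, 0.2, 0.7]
width: 0.0851
grasp_force: 0.0
```

>>> send_rows:
  series:
    - [[0,0,0],0,0.085]
    - [[0,0,0],0,0.085]
    - [[0,0,0],0,0.085]
    - [[0,0,0],0,0.085]
    - [[0,0,0],0,0.085]

```text
t: 49.02
tcp_pos: [0.4328, -0.3702, 0.234]
ee_rot: [180.0, 0.0, 82.7]
wrist_force: [-0.1, -0.4, -0.2]
width: 0.0851
grasp_force: 0.0
```

Run:
```python
from w import *
s,p,d=grab('top');a=world('top',d).reshape(-1,3);cv2.imwrite('pics/t3.png',p[...,::-1])
for k in(('can',(492,74),(.112,.13)),('jar',(483,-5),(.1,.13)),('mill',(470,-84),(.095,.15)),('pot',(471,326),(.04,.056)),('tumb',(546,-15),(.049,.065)),('dish',(536,-94),(.036,.05))):meas(a,*k)
s,p,d=grab('scene');cv2.imwrite('pics/s3.png',p[...,::-1])
```

```text
can 444 [0.1217 0.1248] rect [492.7  74.4] [50.3 50. ] 80.1 circ [492.5  73.9] 33.5
jar 390 [0.1119 0.1149] rect [484.   -4.8] [50.7 53.2] 89.0 circ [483.8  -4.7] 26.9
mill 269 [0.1347 0.1392] rect [469.9 -83.8] [39.7 40.7] 43.8 circ [470.4 -84.1] 20.9
pot 143 [0.0478 0.0515] rect [472.4 325.8] [58.1 54. ] 88.7 circ [472.7 325.9] 29.2
tumb 80 [0.0566 0.0605] rect [546.4 -14. ] [46.4 48. ] 89.3 circ [546.6 -15. ] 24.6
dish 164 [0.0429 0.0465] rect [536.5 -93.8] [54.3 54.5] 85.4 circ [536.3 -94.9] 37.1
```

View pics/s3.png

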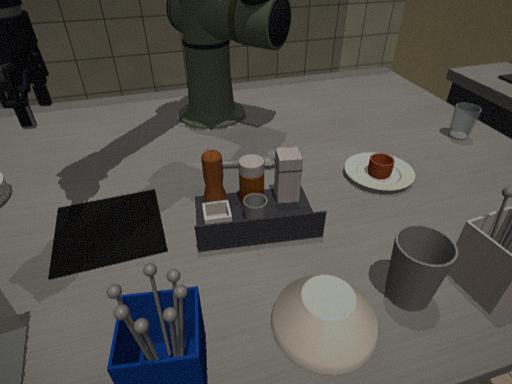

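The view shows the mill (213,177), jar (251,178) and canister (288,175) back in place. The pot is on the plate (380,166), and the dish and tumbler have not moved. Everything is within about 1 mm.

```bash
python3 -c "
from bench import ctrl
print(ctrl.sign_off())"
```

```text
the job is handed in; nothing more can be done
None
```

The job is done and handed in at about 49 s: the pot stands in the middle of the plate, and the jar, canister and mill are back upright within about 1 mm of where they started, with the dish and tumbler unmoved.

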